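# Wind the specimen press down by one turn

### The job

Close the small screw press on the specimen between its plates: push its hand wheel round clockwise, seen from above, by the upright handle on its rim through exactly one full turn, so that the handle stops again at the pointer where it began, then take the hand away. Only push the handle with the fingers; do not pinch it, and do not wind the press backwards or well past the one turn. Leave everything else on the bench where it stands.

Things in the scene. Friction and masses are not known exactly. Their poses are not given: they have to be found in the camera images.
- wheel (a joint): turning angle of the press's hand wheel about its upright axis, rad: 0 at the start with the handle beside the pointer, growing as the wheel turns clockwise seen from above; one turn is 6.283. It turns freely past one turn with no end stop there. A steady drag (0.22 N m, about 3 N at the handle) holds it wherever it is left; it does not coast.
- wheel_center (a point): point on the axis of the hand wheel, on its flat hub (40 mm across) 126 mm above the bench. The wheel lies level: bare aluminium rim of 150 mm diameter at its middle line, 16 mm thick, its top also 126 mm above the bench, three spokes; one spoke ends below the handle. Nothing on the press but the handle stands higher than 128 mm.
- handle_mid (a point): middle of the handle, 154 mm above the bench: an upright black grip, the only one, on the wheel's rim 75 mm from the wheel's axis, free to revolve on its own pin; 21 to 24 mm thick, narrowing at the top, from 124 mm (steel collar, 26 mm across) to 182 mm above the bench. It travels with the wheel on a circle of 75 mm radius.
- handle: the same handle; its origin is the centre of its foot, 124 mm above the bench.
- pointer (a point): tip of the small fixed brass pointer, 123 mm above the bench and 101 mm from the wheel's axis, just outside the rim; at the start, and after one full turn, the handle stands straight between it and the axis.
- press: the screw press, fixed to the bench: grey base plate 170 x 230 x 16 mm (x, y, z), two steel columns, a grey crosshead, a steel upper plate that comes down 8 mm per turn. Origin at the centre of the underside, below the wheel's axis; its -x points to the pointer. It may stand turned any way round.
- jar: bystander: jar with a lid, 52 mm across, 75 mm tall, loose on the bench near the press; origin at its underside
- dish: bystander: white bowl, 80 mm across, 22 mm tall, loose near the press; origin at its underside
- loupe: bystander: black cup-shaped magnifier, 48 mm across, 40 mm tall, loose near the press; origin at its underside
- forceps: bystander: steel forceps lying flat, 130 mm long, 8 mm high, loose near the press; origin at the middle of the underside
- sample_block: bystander: wooden block 50 x 30 x 24 mm, loose near the press; origin at its underside
- brush: bystander: brush lying on the bench at the robot's right; origin at its underside
- vial: bystander: small vial, 28 mm across, 55 mm tall, at the robot's left; origin at its underside

How it is judged (in metres and radians):
On the way, in this order (a step that is already met when the one before it is completed fails the run):
1. the handle is being pushed through the first third of the turn (value of joint wheel between 0.6 and 2.2 rad and contact force between the fingers and handle above 0.3 N).
2. the handle is being pushed through the second third (value of joint wheel between 2.4 and 4.2 rad and contact force between the fingers and handle above 0.3 N).
3. the handle is being pushed through the last third (value of joint wheel between 4.4 and 6.4 rad and contact force between the fingers and handle above 0.3 N).
At the end, for the whole second after the job is handed in: the wheel rests one full turn clockwise from its start, within 0.18 rad (about 10 degrees, 13 mm at the handle), and every bystander stands within 20 mm of where it was (value of joint wheel between 6.103 and 6.463 rad and velocity of joint wheel between -0.03 and 0.03 rad/s and distance of each of jar, dish, loupe, forceps, sample_block, brush, vial from where it was at the start of the episode below 0.02 m); the robot touches nothing.
It fails at once if the wheel is wound more than 0.4 rad (23 degrees) past the one turn (value of joint wheel above 6.683 rad).
It fails at once if the wheel is turned backwards by more than 0.4 rad (value of joint wheel below -0.4 rad).
It fails at once if the handle is pinched between the fingers (the grasp point is on the handle while the fingers press on it) (horizontal distance between the grasp point and handle_mid below 0.009 m and distance between the grasp point and handle_mid below 0.04 m and contact force between the fingers and handle above 2 N).
It fails at once if a bystander is lifted or shifted by more than 20 mm (distance of any of jar, dish, loupe, forceps, sample_block, brush, vial from where it was at the start of the episode above 0.02 m).
It also fails if it takes over 70 s, if anything falls off the work surface, if the arm or the gripper's body presses on something with over 40 N, if the wrist force passes 120 N, or if a joint passes its speed limit or range.

### The arm

A 6-joint arm with a two-finger parallel gripper is mounted at the origin on the work surface. World frame = base frame: x ahead of the robot, y to its left, z up, the work surface at z = 0. Lengths are in m, angles in degrees, forces in N, time in s.
With the tool pointing down it reaches from about 0.275 to 0.725 m from the base axis. Payload 5.6 kg.
Tool frame: the origin (TCP) lies midway between the tips of the shut fingers; the grasp point (between the pads) lies 19 mm behind it; z points along the fingers, y is the line along which they close (so a half turn about z gives the same grasp; the last joint's range is limited). The gripper opens to 85 mm and grips with 20 to 120 N. Pads are 22 mm wide; open, the fingers measure 114 mm over their backs; the gripper's body (76 mm by 85 mm) begins 54 mm behind the grasp point. The pads swing forward as they close: fully open they stand 13 mm farther back than shut.
Start: joints at [90.676, 14.616, 6.199, 0, -81.583, -16.306], TCP at [0.148, 0.53, 0.231] pointing down, gripper open.
Joint ranges: [-168.99, 168.99], [-69.2, 112.95], [-62.41, 85.93], [-164.36, 98.24], [-168.68, -3.75], [-174.98, 174.98]. Speed limits (degrees/s): [147.25, 147.25, 180, 180, 180, 180].

### API

Orientations are given as a 3x3 rotation matrix whose columns are the frame's x, y, z axes.
In Python, from station import * gives the robot as it stands. Calls block until the motion is done:
- movep(position, orientation): joint-space move of the TCP to a pose.
- servo_line(position, attitude=None, rate=0.15, guard=None): straight line of the TCP; attitude=None keeps the orientation; rate is the mean speed in m/s. With guard (N) it stops when the force on the tool has changed by that much, and returns True; else False.
- movej(angles): joint-space move.
- move_gripper(opening): finger opening in m; the grip force is fixed at half the most; returns when the fingers have stopped.
- hold(seconds).
- solve_ik(position, orientation): joint angles nearest the present ones, or None.
- sense(): the state.
- capture(name): name is "scene" or "top" or "wrist"; returns a dict with "color" (420x560x3 uint8, blue, green, red), "range_z" (420x560 float32, m along the optical axis (not along the pixel's ray), 0 where there is no reading), "K" (3x3 intrinsics, pixels), "cam_to_world" (4x4, takes a point from camera to world coordinates); the wrist camera has in their place "tool_from_camera" (4x4, takes a point from camera to tool coordinates, whose origin is the TCP and whose axes are the flange's). Camera axes: x right, y up, looking along -z (the intrinsics and any distortion apply to the point x, -y, -z); pixel columns grow to the right and rows downward; lengths in m; the calibration is good to about 2 mm. The wrist camera is an equidistant fisheye: a pixel r from the principal point sees the ray r / f radians off the axis. A picture is of the moment at which its call begins: read the wrist's pose just before it.
A pose or a line that the arm cannot do raises Unreachable and nothing moves.
- finish_job(): hands the job in; it is judged then, once.
The state is a dict: "time_s": time; "joint_positions": joint angles; "joint_velocities": joint speeds; "tau": joint torques, N m; "eef_pos": TCP position; "eef_rot": TCP orientation; "contact_force": force on the tool from outside, world axes, zero at the start; "moment": the same for the moment, N m; "finger_gap": finger opening in m; "gripper_force": force on a finger pad.
Only numpy, scipy, OpenCV 4.12 (cv2) and the standard library are available. Lean on these libraries where they do the work, as an engineer would, in place of code of your own. Each camera call takes 0.05 s, during which the arm holds its last target. There are 200 camera calls.

## Working session

There is one attempt and no reset: what is moved stays moved. The work goes in short steps, each a Python script; the robot and the scene stay as the last script left them, time stands still between calls to the robot, and variables do not carry over. Pictures are saved under pics/ and viewed, at most 10 in all, crops included, and the job is handed in when it is done.

```bash
mkdir -p pics; ls
python3 - <<'E'
from station import *
import cv2,numpy as np
for n in("top","scene"):
    c=capture(n); cv2.imwrite(f"pics/{n}0.png",c["color"]); np.savez(f"{n}0.npz",**{k:c[k] for k in("color","range_z","K","cam_to_world")})
    print(n,c["K"],c["cam_to_world"].round(3))
s=sense();print(s["time_s"],s["eef_rot"],s["eef_pos"],s["finger_gap"])
E
```

```text
pics
top [[398.47194224   0.         277.59882145]
 [  0.         398.47194224 211.45529793]
 [  0.           0.           1.        ]] [[-0.023  0.987 -0.16   0.421]
 [-1.    -0.026 -0.017 -0.015]
 [-0.021  0.159  0.987  0.991]
 [ 0.     0.     0.     1.   ]]
scene [[409.48024856   0.         280.49747783]
 [  0.         409.48024856 204.06896693]
 [  0.           0.           1.        ]] [[-0.056 -0.732  0.679  1.164]
 [ 0.998 -0.048  0.031  0.012]
 [ 0.01   0.68   0.733  0.794]
 [ 0.     0.     0.     1.   ]]
0.1 [[ 9.62992192e-01 -2.69529052e-01 -3.58347779e-04]
 [-2.69529273e-01 -9.62990809e-01 -1.63493967e-03]
 [ 9.55781203e-05  1.67101935e-03 -9.99998599e-01]] [0.14803138 0.52926149 0.23050146] 0.08518043075246848
```

View pics/top0.png

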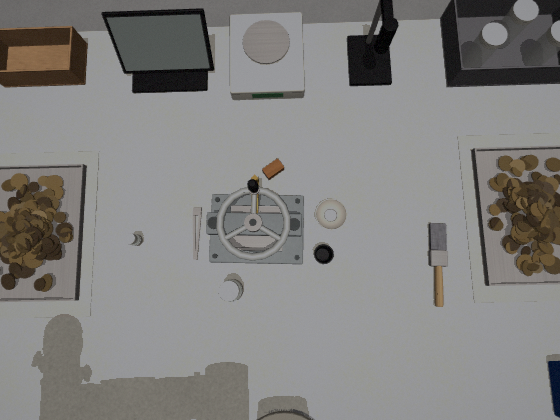

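View pics/scene0.png

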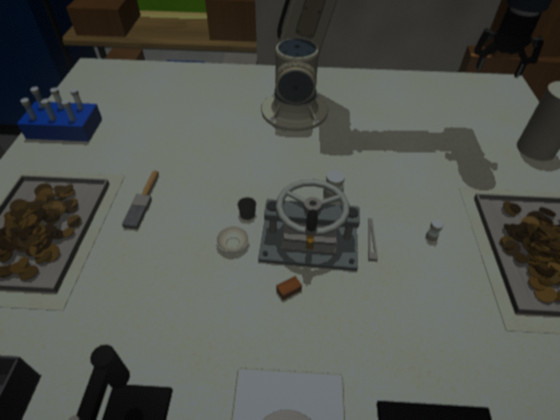

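The top view shows the wheel hub at about (253,222) and the black handle at (253,186), on the far (+x) side. The pointer is just beyond the handle at about (257,179). The jar is at (232,288), the dish at (331,213), the loupe at (323,253), the block at (273,169), the forceps at (197,233), the vial at (137,238) and the brush at (438,262). Next I'll fit the rim circle from the range points and find the handle in both views.

```bash
cat > h.py <<'E'
import numpy as np,cv2
def load(n): return dict(np.load(n))
def rays(c,uv):
    uv=np.asarray(uv,float).reshape(-1,2);K=c["K"]
    d=np.c_[(uv[:,0]-K[0,2])/K[0,0],-(uv[:,1]-K[1,2])/K[1,1],-np.ones(len(uv))]
    return c["cam_to_world"][:3,3],d@c["cam_to_world"][:3,:3].T
def onplane(c,uv,z):
    o,d=rays(c,uv);return o+d*((z-o[2])/d[:,2])[:,None]
def cloud(c):
    v,u=np.mgrid[:420,:560];o,d=rays(c,np.c_[u.ravel(),v.ravel()])
    return (o+d*c["range_z"].reshape(-1,1)).reshape(420,560,3)
def circ(P):
    A=np.c_[2*P[:,:2],np.ones(len(P))];s=np.linalg.lstsq(A,(P[:,:2]**2).sum(1),rcond=None)[0]
    return s[:2],np.sqrt(s[2]+s[:2]@s[:2])
E
python3 - <<'E'
from h import *
for n,(a,b,e,f) in(("top",(205,170,305,275)),("scene",(255,165,365,275))):
    c=load(n+"0.npz");P=cloud(c);m=np.zeros((420,560),bool);m[b:f,a:e]=1
    k=m&(abs(P[...,2]-.124)<.01)&(c["range_z"]>0);Q=P[k]
    c0=onplane(c,[(253,222)] if n=="top" else [(313,205)],.126)[0,:2]
    for i in range(8):
        r=np.linalg.norm(Q[:,:2]-c0,axis=1);S=Q[(r>.062)&(r<.088)];c0,R=circ(S)
    print(n,"rim",c0.round(4),R.round(4),len(S),np.median(S[:,2]).round(4))
    hi=m&(P[...,2]>.137)&(P[...,2]<.2)
    print("handle",hi.sum(),P[hi].mean(0).round(4),P[hi].min(0).round(3),P[hi].max(0).round(3), "ang",np.degrees(np.arctan2(*(P[hi].mean(0)[:2]-c0)[::-1])).round(1))
    g=c["color"].astype(int)
    hsv=cv2.cvtColor(c["color"],cv2.COLOR_BGR2HSV)
    y=m&(hsv[...,0]>10)&(hsv[...,0]<30)&(hsv[...,1]>110);v,u=np.nonzero(y)
    print("brass px",len(u),u.min(),u.max(),v.min(),v.max(), P[y].mean(0).round(3),np.c_[u,v].tolist()[:12])
c=load("top0.npz")
P=cloud(c)
for nm,(u,v) in dict(jar=(232,288),dish=(331,213),loupe=(323,253),block=(273,169),forc=(197,233),plateUL=(210,196),plateUR=(303,196),plateLL=(210,262),plateLR=(303,263)).items(): print(nm,P[v,u].round(3))
E
cd pics; python3 -c "
import cv2
a=cv2.imread('top0.png')[155:310,170:360];cv2.imwrite('topc.png',cv2.resize(a,None,fx=3.8,fy=3.8,interpolation=2))"
```

```text
top rim [0.5376 0.0546] 0.0738 1492 0.1246
handle 121 [0.6099 0.0504 0.1717] [0.601 0.04  0.138] [0.623 0.062 0.184] ang -3.3
brass px 150 252 281 170 212 [0.655 0.027 0.057] [[263, 170], [264, 170], [265, 170], [266, 170], [267, 170], [268, 170], [269, 170], [270, 170], [271, 170], [272, 170], [273, 170], [274, 170]]
scene rim [0.5434 0.0539] 0.0743 1276 0.1236
handle 202 [0.6199 0.0504 0.1639] [0.608 0.039 0.137] [0.626 0.062 0.183] ang -2.7
brass px 79 307 313 235 248 [0.643 0.049 0.121] [[308, 235], [307, 236], [308, 236], [309, 236], [310, 236], [311, 236], [312, 236], [307, 237], [308, 237], [309, 237], [310, 237], [311, 237]]
jar [0.396 0.108 0.075]
dish [ 0.573 -0.132  0.004]
loupe [ 0.474 -0.107  0.009]
block [0.685 0.01  0.024]
forc [0.531 0.203 0.007]
plateUL [0.625 0.173 0.   ]
plateUR [ 0.616 -0.063  0.016]
plateLL [0.459 0.171 0.004]
plateLR [ 0.451 -0.058 -0.   ]
```

View pics/topc.png

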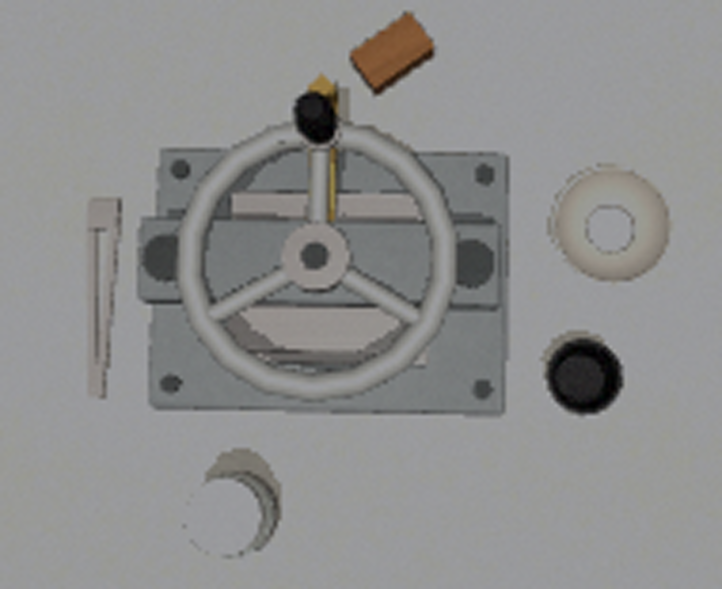

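The crop agrees with the numbers. The hub is at (315,256) and the handle at (316,117), with the brass pointer just outside it at (321,82). The wheel centre is about (0.5405, 0.054) and the handle is at about -3°. The rim radius of 74 mm and top height of 125 mm fit what's given.

Plan: shut the fingers and push with the pads' edge face along the tangent, turning the tool with the wheel, in three strokes. First I'll check IK.

```bash
cat > plan.py <<'E'
from station import *
import numpy as np
C=np.array([.5405,.054]); PHI0=-3.0; Z=.140
def pose(delta,d=.023,z=Z,half=0,r=.075):
    """tool pose pushing with handle at wheel turn delta (deg), gap d behind handle"""
    a=np.radians(PHI0-delta); rad=np.array([np.cos(a),np.sin(a)]); t=np.array([rad[1],-rad[0]])
    p=C+r*rad-d*t; x=t*(-1)**half
    return np.r_[p,z], np.array([[x[0],x[1],0],[x[1],-x[0],0],[0,0,-1.]]).T
E
python3 - <<'E'
from plan import *
for h in(0,1):
  for D in range(-10,375,30):
    for z in (Z,):
        q=solve_ik(*pose(D,half=h,z=z)); print(h,D,None if q is None else np.round(q).tolist())
E
```

```text
0 -10 [22.0, 25.0, 7.0, 0.0, -73.0, -15.0]
0 20 [19.0, 25.0, 7.0, 0.0, -73.0, -42.0]
0 50 [16.0, 23.0, 5.0, 0.0, -72.0, -69.0]
0 80 [14.0, 20.0, -0.0, 0.0, -70.0, -97.0]
0 110 [14.0, 15.0, -6.0, 0.0, -68.0, -127.0]
0 140 [17.0, 11.0, -12.0, 0.0, -67.0, -160.0]
0 170 [22.0, 8.0, -15.0, 0.0, -66.0, 165.0]
0 200 [27.0, 8.0, -16.0, 0.0, -66.0, 130.0]
0 230 [30.0, 10.0, -13.0, 0.0, -67.0, 97.0]
0 260 [31.0, 14.0, -8.0, 0.0, -68.0, 66.0]
0 290 [29.0, 19.0, -2.0, 0.0, -70.0, 38.0]
0 320 [26.0, 22.0, 4.0, 0.0, -71.0, 11.0]
0 350 [22.0, 25.0, 7.0, 0.0, -73.0, -15.0]
1 -10 [22.0, 25.0, 7.0, 0.0, -73.0, 165.0]
1 20 [19.0, 25.0, 7.0, 0.0, -73.0, 138.0]
1 50 [16.0, 23.0, 5.0, 0.0, -72.0, 111.0]
1 80 [14.0, 20.0, -0.0, 0.0, -70.0, 83.0]
1 110 [14.0, 15.0, -6.0, 0.0, -68.0, 53.0]
1 140 [17.0, 11.0, -12.0, 0.0, -67.0, 20.0]
1 170 [22.0, 8.0, -15.0, 0.0, -66.0, -15.0]
1 200 [27.0, 8.0, -16.0, 0.0, -66.0, -50.0]
1 230 [30.0, 10.0, -13.0, 0.0, -67.0, -83.0]
1 260 [31.0, 14.0, -8.0, 0.0, -68.0, -114.0]
1 290 [29.0, 19.0, -2.0, 0.0, -70.0, -142.0]
1 320 [26.0, 22.0, 4.0, 0.0, -71.0, -169.0]
1 350 [22.0, 25.0, 7.0, 0.0, -73.0, 165.0]
```

```bash
cat >> plan.py <<'E'
def sweep(a,b,half,step=6,rate=.05,d=.023):
    n=max(1,int(np.ceil(abs(b-a)/step)))
    for D in np.linspace(a,b,n+1)[1:]:
        p,R=pose(D,d,half=half); servo_line(p,R,rate=rate)
        s=sense(); f=s["contact_force"]; a_=np.radians(PHI0-D)
        print(round(D),"t%.1f"%s["time_s"],"F",np.round(f,1),"tan %.1f"%(f@[-np.sin(a_),np.cos(a_),0]),"j6 %.0f"%s["joint_positions"][5])
def shot(n,f):
    import cv2; c=capture(n); cv2.imwrite(f,c["color"]); np.savez(f.replace("pics/","").replace("png","npz"),**c)
E
python3 - <<'E'
from plan import *
move_gripper(0.0); print(sense()["finger_gap"])
p,R=pose(0,.05,z=.27,half=1); movep(p,R)
p[2]=Z; print("hit",servo_line(p,R,rate=.1,guard=8), sense()["eef_pos"],sense()["contact_force"])
p,R=pose(0,.026,half=1); servo_line(p,R,rate=.05); print(sense()["contact_force"])
sweep(-2,40,1)
shot("scene","pics/s1.png")
E
```

```text
-8.237019312735536e-05
hit False [0.61844745 0.10010212 0.1407662 ] [0.25309552 1.39507321 0.8078787 ]
[-0.87804535  0.93090047 -0.03403525]
4 t5.8 F [ 1.1  1.2 -0.5] tan 1.3 j6 152
10 t6.1 F [-0.2  1.3  0.4] tan 1.2 j6 147
16 t6.4 F [ 1.9  0.8 -0.5] tan 1.3 j6 142
22 t6.7 F [1.1 0.5 0.2] tan 0.9 j6 137
28 t7.0 F [ 1.4  1.  -1.2] tan 1.6 j6 131
34 t7.4 F [ 0.5  0.7 -0.5] tan 0.9 j6 126
40 t7.7 F [ 1.7  0.2 -0.2] tan 1.3 j6 121
```

View pics/s1.png

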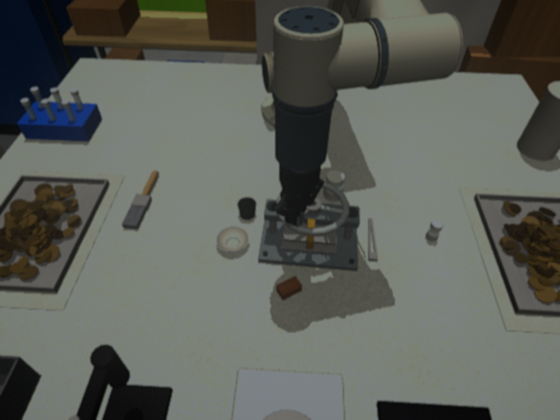

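The hand is now at about (300,190). The pointer at (311,225) is clear, and something black at (284,212) could be the handle being pushed. I'll check with a crop.

Run:
```python
import cv2
a=cv2.imread('pics/s1.png')[150:270,240:370];cv2.imwrite('pics/s1c.png',cv2.convertScaleAbs(cv2.resize(a,None,fx=4.8,fy=4.8,interpolation=2),alpha=1.8,beta=20))
```

```text
(no output)
```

View pics/s1c.png

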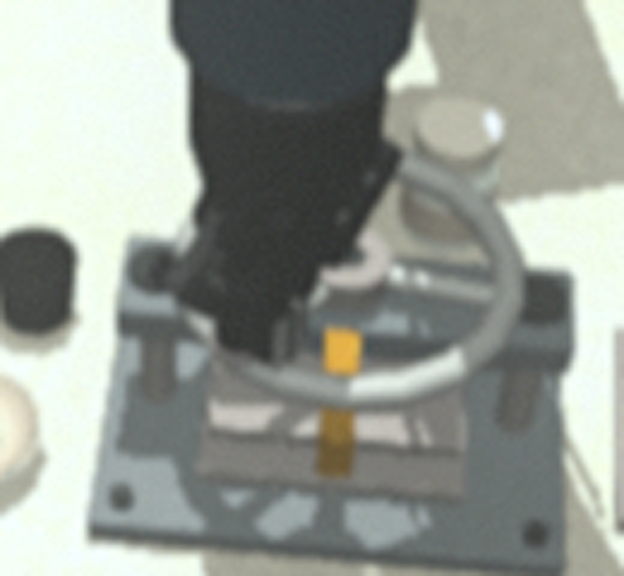

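The crop shows the handle at (245,330), ahead of the fingers at (287,335) and away from the pointer, so the push works. I'll carry on to 185°, swap the wrist over, then go on to about 345°.

Run:
```python
from plan import *
sweep(40,185,1,step=8,rate=.06)
p,R=pose(185,.05,half=1); servo_line(p,R,rate=.08); p[2]=.27; servo_line(p,R,rate=.2)
p,R=pose(185,.05,z=.27,half=0); movep(p,R)
shot("top","pics/t2.png")
p[2]=Z; print("hit",servo_line(p,R,rate=.12,guard=8),sense()["eef_pos"])
p,R=pose(185,.028,half=0); servo_line(p,R,rate=.05)
sweep(182,345,0,step=8,rate=.06)
p,R=pose(345,.05,half=0); servo_line(p,R,rate=.08); p[2]=.27; servo_line(p,R,rate=.2)
p[:2]=[.40,.30]; movep(p,R)
shot("top","pics/t3.png");shot("scene","pics/s3.png");print(sense()["time_s"])
from h import *
for n,(a,b,e,f) in(("t3",(205,170,305,275)),("s3",(255,165,365,275))):
    c=load(n+".npz");P=cloud(c);m=np.zeros((420,560),bool);m[b:f,a:e]=1
    hi=m&(P[...,2]>.137)&(P[...,2]<.2)
    q=P[hi];print(n,hi.sum(),q.mean(0).round(4),np.ptp(q,0).round(3),"ang",np.degrees(np.arctan2(*(q.mean(0)[:2]-C)[::-1])).round(1))
```

```text
48 t8.1 F [ 1.   0.5 -0.5] tan 1.1 j6 114
55 t8.4 F [ 0.8  0.1 -0.5] tan 0.7 j6 107
63 t8.7 F [ 0.4  0.7 -0.5] tan 0.7 j6 100
71 t9.0 F [ 0.1  0.3 -0.5] tan 0.1 j6 93
78 t9.3 F [ 1.3 -0.1  0.3] tan 1.3 j6 85
86 t9.7 F [ 0.9 -0.1  0.5] tan 0.9 j6 78
93 t10.0 F [-0.1 -0.7  0.3] tan -0.0 j6 70
101 t10.3 F [ 0.6  0.3 -0.1] tan 0.6 j6 62
109 t10.7 F [-0.   0.5 -0.3] tan -0.2 j6 54
116 t11.0 F [-1.3  0.9  0.3] tan -1.6 j6 46
124 t11.3 F [-0.2 -0.  -0.6] tan -0.2 j6 38
132 t11.6 F [-0.7 -0.   0.4] tan -0.4 j6 30
139 t11.9 F [ 1.3 -0.6  0.2] tan 1.3 j6 21
147 t12.3 F [-0.2  0.2  0.7] tan -0.3 j6 12
154 t12.6 F [-0.  -0.9 -0.3] tan 0.8 j6 4
162 t12.9 F [-0.3 -0.6 -0.1] tan 0.5 j6 -5
170 t13.2 F [ 0.  -0.6 -0.2] tan 0.6 j6 -14
177 t13.6 F [-0.2 -1.3  0.6] tan 1.3 j6 -23
185 t13.9 F [-0.  -0.3  0. ] tan 0.3 j6 -32
hit False [0.45979276 0.01501636 0.14071939]
190 t20.1 F [-0.1 -0.1 -0. ] tan 0.1 j6 142
198 t20.4 F [-0.9 -1.6  0.6] tan 1.8 j6 133
205 t20.7 F [-1.2 -0.5 -0.8] tan 1.0 j6 124
213 t21.0 F [-0.9 -0.7 -0.2] tan 1.1 j6 116
221 t21.4 F [-0.6 -0.   0.7] tan 0.4 j6 107
229 t21.7 F [ 0.  -0.8 -0.2] tan 0.5 j6 99
236 t22.0 F [-0.3 -1.1  0.5] tan 0.8 j6 90
244 t22.3 F [ 0.1 -0.  -0. ] tan -0.1 j6 82
252 t22.7 F [ 0.  -0.4  0.2] tan 0.1 j6 74
260 t23.0 F [-0.3  0.9 -0.3] tan 0.2 j6 67
267 t23.3 F [-0.8 -0.6 -0.1] tan 0.8 j6 59
275 t23.6 F [-0.4  0.2  0.5] tan 0.4 j6 52
283 t24.0 F [ 0.3 -0.   0.5] tan -0.3 j6 44
291 t24.3 F [ 0.3 -0.4  1. ] tan -0.5 j6 37
298 t24.6 F [ 0.5 -0.2 -0.6] tan -0.5 j6 30
306 t24.9 F [ 0.2 -0.6  0.4] tan -0.5 j6 23
314 t25.3 F [-0.4  0.1  0.7] tan 0.3 j6 16
322 t25.6 F [ 1.1  0.5 -0.6] tan -0.3 j6 9
329 t25.9 F [-1.2  0.1 -0.8] tan 0.6 j6 3
337 t26.2 F [0.5 0.9 0.2] tan 0.7 j6 -4
345 t26.6 F [ 0.5  0.8 -0.5] tan 0.7 j6 -11
29.0
t3 121 [0.6085 0.0684 0.1722] [0.021 0.021 0.048] ang 12.0
s3 203 [0.6188 0.0685 0.164 ] [0.017 0.022 0.047] ang 10.5
```

View pics/t3.png

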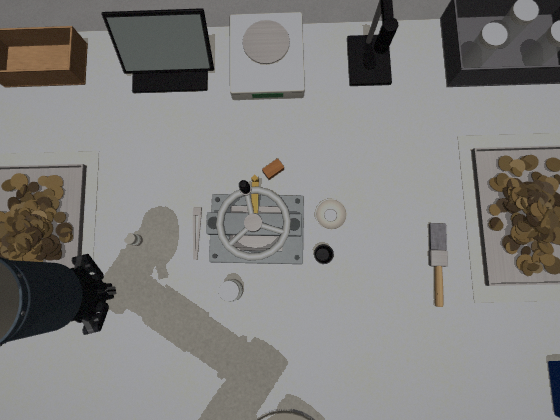

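The handle sits at (244,187), about 14° short of its starting place at (253,186). That matches the commanded 345°, and the bystanders haven't moved. Last push goes to 359°.

Run:
```python
from plan import *
p,R=pose(345,.05,z=.27,half=0); movep(p,R); p[2]=Z; print("hit",servo_line(p,R,rate=.12,guard=8))
p,R=pose(345,.026,half=0); servo_line(p,R,rate=.05)
sweep(343,359,0,step=4,rate=.04)
p,R=pose(359,.05,half=0); servo_line(p,R,rate=.08); p[2]=.27; servo_line(p,R,rate=.2)
p[:2]=[.40,.30]; movep(p,R); hold(.5)
shot("top","pics/t4.png");shot("scene","pics/s4.png");print(sense()["time_s"])
from h import *
for n,(a,b,e,f) in(("t4",(205,170,305,275)),("s4",(255,165,365,275))):
    c=load(n+".npz");P=cloud(c);m=np.zeros((420,560),bool);m[b:f,a:e]=1
    hi=m&(P[...,2]>.137)&(P[...,2]<.2)
    q=P[hi];print(n,hi.sum(),q.mean(0).round(4))
a=load("top0.npz")["color"];b=load("t4.npz")["color"];d=cv2.absdiff(a,b).max(2)[160:310,180:360]
print("changed px",(d>40).sum())
```

```text
hit False
347 t32.2 F [ 0.5  1.  -0.3] tan 0.9 j6 -13
351 t32.5 F [0.1 1.2 0.3] tan 1.2 j6 -16
355 t32.8 F [0.6 1.9 0. ] tan 1.9 j6 -20
359 t33.1 F [0.9 1.5 0.4] tan 1.5 j6 -23
36.0833
t4 120 [0.61   0.0512 0.1725]
s4 195 [0.6202 0.0513 0.1648]
changed px 101
```

View pics/t4.png

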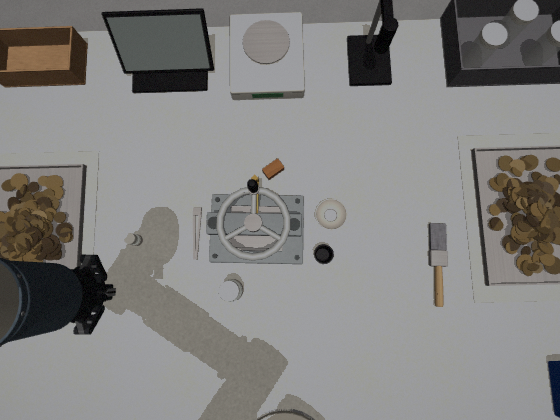

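The handle is back at (253,186), within 1 mm (about 0.6°) of its start. The bystanders are unchanged and the hand is clear.

```bash
python3 -c "
from station import *
print(finish_job())"
```

```text
the job is handed in; nothing more can be done
None
```

The wheel was pushed clockwise through one full turn, the handle now stands within about 1 mm of where it started at the pointer, the bystanders look unmoved in the top view, the hand is clear, and the job is handed in; no verdict came back.

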